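Change the current range on the stick welder's control box

TASK

Set the blue welding control box to the green range with fingertip pushes only, nothing gripped or lifted. The range must not be changed while the output is on: push the orange output switch over to off, push the selector's red tab round, either way, until it clicks in at the green dot, then push the output switch back on. Do not force the controls, leave the tools where they lie, and finish with the hand clear.

Things in the scene. Friction and masses are not known exactly. Their poses are not given: they have to be found in the camera images.
- control_box: Blue steel control box fixed to the bench, 250 (x) x 420 (y) x 110 mm (z), with the controls on its flat top plate, 110 mm above the bench. Origin: centre of its underside; x points away from the operator (robot), y left, z up. In its frame: selector axis at x 0, y +95 mm; output switch at x 0, y -65 mm; 6 mm high ammeter and 11 mm high lamp near y -163 mm; end handles below the top.
- selector_axis (a point): Axis of the range selector, on the face plate (110 mm above the bench). The selector is a black disc, 44 mm radius, top 14 mm above the plate, with a red arm 14 mm wide from the hub outward (top 24 mm above the plate) that ends in an upstanding red tab.
- range_selector (a joint): Selector angle, rad: 0 with the tab along the box's +x, growing anticlockwise from above. No stops; clicks at every multiple of 45 deg (0.785 rad), held by a sprung detent: about 4 to 6 N at the tab pushes it off a click; past halfway (22.5 deg) it springs by itself into the next click, ahead of the finger, and stops. Starts at a click on the operator's side: about 135, 180 or 225 deg.
- tab (a point): Centre of the red finger tab on the selector, 34 mm above the face plate, 53 mm from the axis. The tab is 18 mm long radially (44 to 62 mm from the axis), 10 mm thick and stands up to 46 mm above the face plate; its two flat sides are what is pushed.
- pointer_aim (a point): The point on the face plate that the selector's tab points at: 85 mm from the selector axis, on the circle of the coloured dots. It lies on a dot when the selector is clicked in there.
- dot_green: Green stick-on dot, 18 mm across, 1.5 mm thick, on the face plate 85 mm from the selector axis at one of the five click positions on the far half of the dial (-90, -45, 0, 45 or 90 degrees): the range to set. Origin at its centre, on the plate.
- dot_red: Red stick-on dot, like the green one, at another click position.
- dot_orange: Orange stick-on dot, like the green one, at another click position.
- dot_yellow: Yellow stick-on dot, like the green one, at another click position.
- dot_blue: Blue stick-on dot, like the green one, at another click position.
- output_switch (a joint): Tilt of the output lever, rad, in the box's x-z plane, about a level axis 4 mm below the face plate: +0.45 = on (leaning away from the operator, to the box's +x, towards the white bar), -0.45 = off (leaning to -x, towards the white ring). A spring snaps it to either stop once past upright; about 4 to 6 N at the paddle does it. It starts on.
- switch_tip (a point): Tip of the orange output switch lever, 54 mm from its axis. The orange paddle is the upper 34 mm of the lever, 10 mm thick in the push direction and 18 mm wide along the box's y; upright it reaches 50 mm above the face plate.
- tape_measure: Yellow tape measure, 66 x 62 x 36 mm, loose on the box's face plate at its right, near corner. Origin at its underside. Not to be moved.
- chipping_hammer: Steel chipping hammer with black grip, 280 mm, lying on the bench left of the box; origin at its middle. Not to be moved.
- wire_brush: Wooden wire brush, 270 x 26 x 32 mm, lying on the bench right of the box; origin at its underside. Not to be moved.
- tee_coupon: Welded steel tee, 80 x 120 x 58 mm, on the bench behind the box; origin at its underside. Not to be moved.
- magnet_square: Red magnetic welding square, about 75 mm, 16 mm thick, lying behind the box; origin at its underside. Not to be moved.
- stub_can: Open steel can for electrode stubs, 72 mm across, 100 mm high, behind the box; origin at its underside. Not to be moved.
- soapstone_holder: Steel soapstone marker holder, 150 x 12 x 10 mm, lying on the bench right of the brush; origin at its underside. Not to be moved.

How it is judged:
On the way, in this order (a step that is already met when the one before it is completed fails the run):
1. the output switch is pushed over to off (value of joint output_switch below -0.3 rad), for 0.2 s.
2. with the output off, the selector is pushed round and clicked in at the green dot (value of joint output_switch below -0.3 rad and horizontal distance between pointer_aim and dot_green below 0.012 m and velocity of joint range_selector between -0.3 and 0.3 rad/s), for 0.3 s.
3. the output switch is pushed back on (value of joint output_switch above 0.3 rad and horizontal distance between pointer_aim and dot_green below 0.012 m), for 0.2 s.
At the end, for the whole second after the job is handed in: The selector is clicked in and at rest with its pointer within 12 mm (about 8 degrees) of the green dot's centre, the output switch is on (lever past 0.3 rad), and every loose thing is within 25 mm of where it stood (all of step 3 and velocity of joint range_selector between -0.1 and 0.1 rad/s and distance of each of tape_measure, chipping_hammer, wire_brush, tee_coupon, magnet_square, stub_can, soapstone_holder from where it was at the start of the episode below 0.025 m); the robot touches nothing.
It fails at once if the selector is off its starting click (by over 20 mm at the dots) and not at the green dot (over 22 mm away) while the output is on (value of joint output_switch above 0.1 rad and distance of pointer_aim from where it was at the start of the episode above 0.02 m and horizontal distance between pointer_aim and dot_green above 0.022 m).
It fails at once if the selector is gripped or forced: over 35 N from the fingers (contact force between the fingers and range_selector above 35 N).
It fails at once if the output switch is gripped or forced: over 35 N from the fingers (contact force between the fingers and output_switch above 35 N).
It fails at once if a tool or other loose thing is moved or lifted by over 25 mm (distance of any of tape_measure, chipping_hammer, wire_brush, tee_coupon, magnet_square, stub_can, soapstone_holder from where it was at the start of the episode above 0.025 m).
It also fails if it takes over 64 s, if anything falls off the work surface, if the arm or the gripper's body presses on something with over 40 N, if the wrist force passes 120 N, or if a joint passes its speed limit or range.

ROBOT

A 6-joint arm with a two-finger parallel gripper is mounted at the origin on the work surface. World frame = base frame: x ahead of the robot, y to its left, z up, the work surface at z = 0. Lengths are in m, angles in rad, forces in N, time in s.
With the tool pointing down it reaches from about 0.425 to 0.95 m from the base axis. Payload 3.5 kg.
Tool frame: the origin (TCP) lies between the finger pads; the fingertips stand 14 mm ahead of it and the grasp point (between the pads) lies 5 mm behind it; z points along the fingers, y is the line along which they close (so a half turn about z gives the same grasp; the last joint's range is limited). The gripper opens to 85 mm and grips with 20 to 120 N. Pads are 22 mm wide; open, the fingers measure 114 mm over their backs; the gripper's body (76 mm by 85 mm) begins 54 mm behind the grasp point. The pads swing forward as they close: fully open they stand 13 mm farther back than shut.
Start: joints at [-1.296, 0.286, 1.577, -0, 1.279, -0.15], TCP at [0.278, -0.615, 0.245] pointing down, gripper open.
Joint ranges: [-2.77, 2.77], [-0.9, 2.22], [0.21, 2.48], [-1.53, 4.67], [0.24, 2.81], [-2.84, 2.84]. Speed limits (rad/s): [2.79, 2.79, 3.14, 3.14, 3.14, 3.14].

INTERFACE

Orientations are given as a unit quaternion [x, y, z, w].
In Python, from plant import * gives the robot as it stands.
- The arm moves only by the tool step_arm, never from a script. Its argument "commands" is a list of rows, each an object of numbers: "gripper": the gripper's target within -1 to 1 (shut at 1, half-way at 0, fully open at -1); "x", "y", "z": the shift along the tool's x, y, z in mm; "spin": the turn about the tool's z in degrees. A call has exactly 10 rows; each row shifts and turns the commanded pose from where the row before left it, along the tool's axes as they then stand; what a row does not reach is not made up. A row lasts 1/10 s, in which the tool goes at most 50 mm and 8.59 degrees, less where a joint would pass 70% of its speed; a pose out of reach is approached as far as the arm can. A call with a gripper value outside its range is refused whole. The fingers move at their own pace and stop on an object; "force" is the grip in N (left out, the last holds). Time passes only in rows, so rows that do not move let the fingers close, or fill a call up. It gives the time, the measured TCP pose, the force, the opening and the grip force at its end, in the units of the state.
- get_state(): the state, without advancing time (a new reading comes with each control period).
- read_camera(name): name is "scene" or "top" or "wrist"; returns a dict with "color" (384x512x3 uint8, red, green, blue), "z_map" (384x512 float32, m along the optical axis (not along the pixel's ray), 0 where there is no reading), "fx", "fy", "cx", "cy" (pixels), "distortion" ([k1, k2, p1, p2, k3] as OpenCV has them; the pictures are not rectified), "eye" and "attitude" of the camera in the world; the wrist camera has in their place "mount" (4x4, takes a point from camera to tool coordinates, whose origin is the TCP and whose axes are the flange's). Camera axes: x right, y up, looking along -z (the intrinsics and any distortion apply to the point x, -y, -z); pixel columns grow to the right and rows downward; lengths in m; the calibration is good to about 2 mm. A picture is of the moment at which its call begins: read the wrist's pose just before it.
- sign_off(): hands the job in; it is judged then, once.
The state is a dict: "time": time; "qpos": joint angles; "dq": joint speeds; "joint_efforts": joint torques, N m; "eef_pos": TCP position; "tcp_rot": TCP orientation; "contact_force": force on the tool from outside, world axes, zero at the start; "wrist_torque": the same for the moment, N m; "opening": opening from 0.0 (shut) to 1.0 (fully open); "finger_force": force on a finger pad.
Only numpy, scipy, OpenCV 4.12 (cv2) and the standard library are available. Lean on these libraries where they do the work, as an engineer would, in place of code of your own. Each camera call takes 0.05 s, during which the arm holds its last target. There are 200 camera calls.

## Working session

There is one attempt and no reset: what is moved stays moved. The work goes in short steps, Python scripts to look and compute and a tool call to move; the robot and the scene stay as the last step left them, time stands still between calls to the robot, and variables do not carry over. Pictures are saved under pics/ and viewed, at most 10 in all, crops included, and the job is handed in when it is done.

Besides the shell and the picture viewer there is one more tool, called as name(argument=value, ...) on one line, values as JSON. step_arm: Moves the arm, as the interface text tells. Its arguments: {"type":"object","properties":{"commands":{"type":"array"},"force":{"type":"number"}},"required":["commands"]}

```bash
mkdir -p pics; ls; python3 - <<'E'
from plant import *
import cv2,numpy as np
s=get_state();print(s['time'],s['eef_pos'],s['tcp_rot'],s['opening'])
for n in("top","scene"):
    c=read_camera(n);np.save(n+'.npy',c,allow_pickle=True)
    print(n,c['fx'],c['cx'],c['cy'],c['distortion'],c['eye'],c['attitude'])
    cv2.imwrite(f'pics/{n}.png',c['color'][:,:,::-1])
E
```

```text
pics
0.0 [ 0.27803452 -0.61439658  0.24391434] [ 9.77528352e-01  2.10800590e-01 -7.59636516e-05 -1.19422514e-03] 1.0029920946048618
top 480.31568498891784 257.7973574018633 199.85934525134772 [0.02896249 0.         0.         0.         0.        ] [0.3930147  0.01156541 1.29065905] [ 0.05467921 -0.06790922 -0.69433709  0.71434903]
scene 361.7159983735166 256.6685183009801 197.60622298645166 [0.02129719 0.         0.         0.         0.        ] [1.43719108 0.16239235 0.64748342] [0.31896311 0.37224779 0.67736312 0.5485192 ]
```

View pics/top.png

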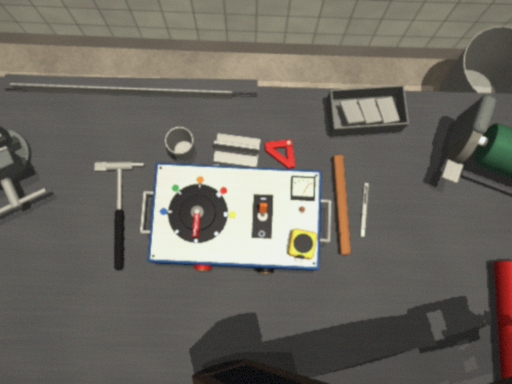

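View pics/scene.png

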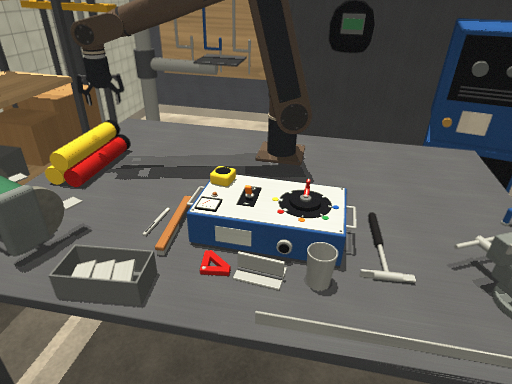

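The top view has the far side up. The dial centre is at about (198,212), with green at (175,188), orange (200,180), red (223,190), yellow (232,214) and blue (164,212). The tab points towards the operator, near (196,232), and the switch is at (263,210). In the scene view nothing stands near the controls.

```bash
cat > h.py <<'E'
import numpy as np,cv2
from scipy.spatial.transform import Rotation as R
def ray(c,px):
    K=np.array([[c['fx'],0,c['cx']],[0,c['fy'],c['cy']],[0,0,1]])
    p=cv2.undistortPoints(np.array([[px]],float),K,np.array(c['distortion']))[0,0]
    return R.from_quat(c['attitude']).as_matrix()@np.array([p[0],-p[1],-1])
def onz(c,px,z):
    d=ray(c,px);e=np.array(c['eye']);return e+d*(z-e[2])/d[2]
def blobs(c,lo,hi,box,amin=6):
    h=cv2.cvtColor(c['color'],cv2.COLOR_RGB2HSV);m=cv2.inRange(h,np.array(lo),np.array(hi))
    k=np.zeros_like(m);x0,y0,x1,y1=box;k[y0:y1,x0:x1]=m[y0:y1,x0:x1]
    n,l,s,ce=cv2.connectedComponentsWithStats(k)
    return [(ce[i],s[i,4]) for i in range(1,n) if s[i,4]>=amin]
E
python3 - <<'E'
from h import *
c=np.load('top.npy',allow_pickle=True).item()
B=(155,172,320,262)
D={}
for n,lo,hi in[('green',(45,90,60),(85,255,255)),('orange',(8,120,100),(19,255,255)),('yellow',(22,120,100),(35,255,255)),('blue',(100,120,80),(125,255,255)),('red',(170,120,80),(180,255,255)),('red2',(0,120,80),(7,255,255))]:
    for ce,a in blobs(c,lo,hi,B):
        print(n,ce.round(1),a,onz(c,ce,.1115).round(4), 'z.15',onz(c,ce,.15).round(4), 'depth',c['z_map'][int(round(ce[1])),int(round(ce[0]))])
E
```

```text
green [175.  187.8] 23 [0.6243 0.1993 0.1115] z.15 [0.6167 0.1932 0.15  ] depth 1.1955545
orange [199.5 179.2] 28 [0.6481 0.1395 0.1115] z.15 [0.6398 0.1353 0.15  ] depth 1.2004981
orange [262.8 206.9] 89 [ 0.5827 -0.0206  0.1115] z.15 [ 0.5765 -0.0196  0.15  ] depth 1.156274
orange [301.7 208.9] 9 [ 0.5806 -0.1176  0.1115] z.15 [ 0.5745 -0.1134  0.15  ] depth 1.185086
yellow [231.8 214.1] 23 [0.5624 0.0557 0.1115] z.15 [0.5569 0.0542 0.15  ] depth 1.1925589
yellow [301.2 243.4] 368 [ 0.4947 -0.1174  0.1115] z.15 [ 0.4914 -0.1132  0.15  ] depth 1.1468613
blue [155. 178.] 9 [0.6477 0.2504 0.1115] z.15 [0.6394 0.2426 0.15  ] depth 1.2061758
blue [163.1 211. ] 22 [0.565  0.2252 0.1115] z.15 [0.5594 0.2182 0.15  ] depth 1.1828103
blue [319.  226.5] 22 [ 0.5378 -0.161   0.1115] z.15 [ 0.5331 -0.1554  0.15  ] depth 1.1917542
blue [163. 261.] 17 [0.4427 0.218  0.1115] z.15 [0.4411 0.2113 0.15  ] depth 1.1733226
red2 [223.3 190.1] 28 [0.6222 0.079  0.1115] z.15 [0.6147 0.0768 0.15  ] depth 1.2001522
red2 [195.9 225.9] 116 [0.5305 0.1428 0.1115] z.15 [0.526  0.1385 0.15  ] depth 1.1579984
```

Axis from the five dots: about (0.563, 0.140). The blue–yellow span is 0.170 and orange lies 0.0845 out, as they should. Box yaw is about -0.8°. Green is at +45°, the tab starts at 180° and the switch pivot is about (0.561, -0.020). The plan is three clockwise clicks with the gripper shut. First move: spin to align with the box, shut the fingers and travel.

step_arm(commands=[{"gripper": 1,"x": 0,"y": 0,"z": 0,"spin": 8.4},{"gripper": 1,"x": 0,"y": 0,"z": 0,"spin": 8.4},{"gripper": 1,"x": 0,"y": 0,"z": 0,"spin": 8.3},{"gripper": 1,"x": 17,"y": -31,"z": 0,"spin": 0},{"gripper": 1,"x": 17,"y": -31,"z": 0,"spin": 0},{"gripper": 1,"x": 17,"y": -31,"z": 0,"spin": 0},{"gripper": 1,"x": 17,"y": -31,"z": 0,"spin": 0},{"gripper": 1,"x": 17,"y": -31,"z": 0,"spin": 0},{"gripper": 1,"x": 17,"y": -31,"z": 0,"spin": 0},{"gripper": 1,"x": 17,"y": -31,"z": 0,"spin": 0}], force=30)

```text
time: 1.1
eef_pos: [0.4004, -0.398, 0.2448]
tcp_rot: [1.0, -0.007, -0.0, -0.0]
contact_force: [-0.0, -0.0, -0.5]
opening: 0.001
finger_force: 0.0
```

step_arm(commands=[{"gripper": 1,"x": 17,"y": -31,"z": 0,"spin": 0},{"gripper": 1,"x": 17,"y": -31,"z": 0,"spin": 0},{"gripper": 1,"x": 17,"y": -31,"z": 0,"spin": 0},{"gripper": 1,"x": 17,"y": -31,"z": 0,"spin": 0},{"gripper": 1,"x": 17,"y": -31,"z": 0,"spin": 0},{"gripper": 1,"x": 17,"y": -31,"z": 0,"spin": 0},{"gripper": 1,"x": 17,"y": -31,"z": 0,"spin": 0},{"gripper": 1,"x": 17,"y": -31,"z": 0,"spin": 0},{"gripper": 1,"x": 17,"y": -31,"z": 0,"spin": 0},{"gripper": 1,"x": 17,"y": -31,"z": 0,"spin": 0}])

```text
time: 2.1
eef_pos: [0.5744, -0.0904, 0.2448]
tcp_rot: [1.0, -0.007, -0.0, -0.0]
contact_force: [0.4, 0.1, -0.1]
opening: -0.001
finger_force: 0.0
```

step_arm(commands=[{"gripper": 1,"x": 17,"y": -22,"z": 0,"spin": 0},{"gripper": 1,"x": 17,"y": -22,"z": 0,"spin": 0},{"gripper": 1,"x": 14,"y": -22,"z": 0,"spin": 0},{"gripper": 1,"x": 0,"y": 0,"z": 0,"spin": 0},{"gripper": 1,"x": 0,"y": 0,"z": 0,"spin": 0},{"gripper": 1,"x": 0,"y": 0,"z": 0,"spin": 0},{"gripper": 1,"x": 0,"y": 0,"z": 0,"spin": 0},{"gripper": 1,"x": 0,"y": 0,"z": 0,"spin": 0},{"gripper": 1,"x": 0,"y": 0,"z": 0,"spin": 0},{"gripper": 1,"x": 0,"y": 0,"z": 0,"spin": 0}])

```text
time: 3.1
eef_pos: [0.623, -0.0269, 0.2454]
tcp_rot: [1.0, -0.007, 0.0, 0.0]
contact_force: [0.5, 0.2, -0.5]
opening: -0.002
finger_force: 0.0
```

```bash
cat >> h.py <<'E'
def wrist():
    from plant import get_state,read_camera
    s=get_state();c=read_camera('wrist')
    T=np.eye(4);T[:3,:3]=R.from_quat(s['tcp_rot']).as_matrix();T[:3,3]=s['eef_pos']
    W=T@np.array(c['mount']);c['eye']=W[:3,3];c['attitude']=R.from_matrix(W[:3,:3]).as_quat()
    return s,c
E
python3 - <<'E'
from h import *
s,c=wrist();print(s['time'],s['eef_pos'],c['eye'])
cv2.imwrite('pics/w1.png',c['color'][:,:,::-1]);np.save('w1.npy',c,allow_pickle=True)
for n,lo,hi in[('orange',(8,120,80),(19,255,255)),('green',(45,90,60),(85,255,255)),('yellow',(22,120,100),(35,255,255)),('red',(0,120,80),(6,255,255)),('blue',(100,120,80),(125,255,255))]:
    for ce,a in blobs(c,lo,hi,(0,0,512,384),40): print(n,ce.round(1),a,onz(c,ce,.1115).round(4),onz(c,ce,.15).round(4))
E
```

```text
3.1 [ 0.62295206 -0.02688355  0.24544438] [ 0.7022732  -0.02850151  0.37333631]
orange [419.4 156.9] 4023 [ 0.6498 -0.1834  0.1115] [ 0.6575 -0.1606  0.15  ]
orange [ 83.9 163.7] 264 [0.6477 0.1371 0.1115] [0.6557 0.1128 0.15  ]
orange [347.  227.3] 95 [ 0.5776 -0.1203  0.1115] [ 0.5959 -0.1068  0.15  ]
green [ 30.1 188.1] 217 [0.6241 0.1976 0.1115] [0.6356 0.1643 0.15  ]
yellow [178.2 243.5] 214 [0.5614 0.0544 0.1115] [0.5821 0.0422 0.15  ]
yellow [359.4 287. ] 741 [ 0.5044 -0.1409  0.1115] [ 0.5335 -0.1244  0.15  ]
red [291.5  54. ] 3085 [ 0.7397 -0.0594  0.1115] [ 0.7342 -0.0549  0.15  ]
red [148.  188.6] 238 [0.6218 0.0781 0.1115] [0.6336 0.0624 0.15  ]
red [ 93.5 288.1] 810 [0.5059 0.1562 0.1115] [0.5348 0.129  0.15  ]
blue [ 68.  124.5] 924 [0.6847 0.145  0.1115] [0.6873 0.1195 0.15  ]
blue [328.1 146.1] 1821 [ 0.6609 -0.0954  0.1115] [ 0.667  -0.0855  0.15  ]
blue [ 21.5 241.5] 159 [0.5647 0.2235 0.1115] [0.5849 0.1865 0.15  ]
```

View pics/w1.png

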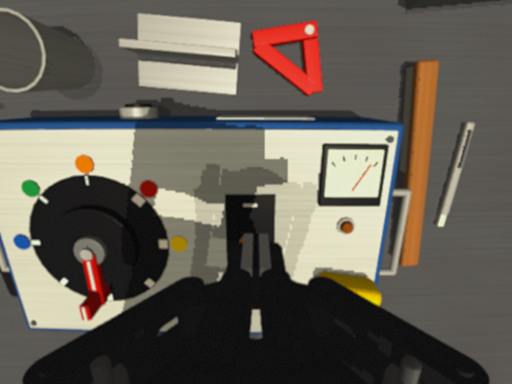

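The wrist view shows green, orange, red, blue and yellow around the dial. The tab, near (95,300), points to the operator. The dots agree with the top view within 2 mm. The fingertips, near (260,260), are just beyond the switch. Next I descend behind the lever.

step_arm(commands=[{"gripper": 1,"x": 0,"y": -6,"z": 15,"spin": 0},{"gripper": 1,"x": 0,"y": 0,"z": 15,"spin": 0},{"gripper": 1,"x": 0,"y": 0,"z": 15,"spin": 0},{"gripper": 1,"x": 0,"y": 0,"z": 15,"spin": 0},{"gripper": 1,"x": 0,"y": 0,"z": 15,"spin": 0},{"gripper": 1,"x": 0,"y": 0,"z": 13,"spin": 0},{"gripper": 1,"x": 0,"y": 0,"z": 8,"spin": 0},{"gripper": 1,"x": 0,"y": 0,"z": 5,"spin": 0},{"gripper": 1,"x": 0,"y": 0,"z": 0,"spin": 0},{"gripper": 1,"x": 0,"y": 0,"z": 0,"spin": 0}])

```text
time: 4.15
eef_pos: [0.6236, -0.0206, 0.145]
tcp_rot: [1.0, -0.007, 0.001, 0.0]
contact_force: [-0.3, -0.7, 0.7]
opening: -0.003
finger_force: 0.0
```

step_arm(commands=[{"gripper": 1,"x": -5,"y": 0,"z": 0,"spin": 0},{"gripper": 1,"x": -5,"y": 0,"z": 0,"spin": 0},{"gripper": 1,"x": -5,"y": 0,"z": 0,"spin": 0},{"gripper": 1,"x": -5,"y": 0,"z": 0,"spin": 0},{"gripper": 1,"x": -5,"y": 0,"z": 0,"spin": 0},{"gripper": 1,"x": -4,"y": 0,"z": 0,"spin": 0},{"gripper": 1,"x": -4,"y": 0,"z": 0,"spin": 0},{"gripper": 1,"x": -4,"y": 0,"z": 0,"spin": 0},{"gripper": 1,"x": 0,"y": 0,"z": 0,"spin": 0},{"gripper": 1,"x": 0,"y": 0,"z": 0,"spin": 0}])

```text
time: 5.15
eef_pos: [0.5868, -0.0202, 0.1452]
tcp_rot: [1.0, -0.007, 0.001, 0.0]
contact_force: [2.4, 0.1, 2.5]
opening: 0.002
finger_force: 1.4
```

In contact at about 2.4 N; going on past upright.

step_arm(commands=[{"gripper": 1,"x": -4,"y": 0,"z": 0,"spin": 0},{"gripper": 1,"x": -4,"y": 0,"z": 0,"spin": 0},{"gripper": 1,"x": -4,"y": 0,"z": 0,"spin": 0},{"gripper": 1,"x": -4,"y": 0,"z": 0,"spin": 0},{"gripper": 1,"x": -4,"y": 0,"z": 0,"spin": 0},{"gripper": 1,"x": -2,"y": 0,"z": 0,"spin": 0},{"gripper": 1,"x": 0,"y": 0,"z": 0,"spin": 0},{"gripper": 1,"x": 0,"y": 0,"z": 0,"spin": 0},{"gripper": 1,"x": 0,"y": 0,"z": 0,"spin": 0},{"gripper": 1,"x": 0,"y": 0,"z": 0,"spin": 0}])

```text
time: 6.15
eef_pos: [0.5642, -0.0197, 0.1443]
tcp_rot: [1.0, -0.007, -0.0, -0.0]
contact_force: [-0.3, 0.9, 0.4]
opening: -0.001
finger_force: 0.0
```

The force dropped to zero, so the lever has snapped over. Next: retract up, then travel to the right side of the tab.

step_arm(commands=[{"gripper": 1,"x": 6,"y": 0,"z": -5,"spin": 0},{"gripper": 1,"x": 0,"y": 0,"z": -20,"spin": 0},{"gripper": 1,"x": 0,"y": 0,"z": -25,"spin": 0},{"gripper": 1,"x": 0,"y": 0,"z": -25,"spin": 0},{"gripper": 1,"x": -12,"y": -26,"z": 0,"spin": 0},{"gripper": 1,"x": -12,"y": -26,"z": 0,"spin": 0},{"gripper": 1,"x": -12,"y": -26,"z": 0,"spin": 0},{"gripper": 1,"x": -12,"y": -26,"z": 0,"spin": 0},{"gripper": 1,"x": -12,"y": -26,"z": 0,"spin": 0},{"gripper": 1,"x": 0,"y": 0,"z": 0,"spin": 0}])

```text
time: 7.15
eef_pos: [0.5111, 0.1134, 0.2198]
tcp_rot: [1.0, -0.005, 0.0, -0.0]
contact_force: [0.4, -0.1, -0.5]
opening: -0.004
finger_force: 0.0
```

step_arm(commands=[{"gripper": 1,"x": 0,"y": 0,"z": 0,"spin": -8.2},{"gripper": 1,"x": 0,"y": 0,"z": 0,"spin": -8.2},{"gripper": 1,"x": 0,"y": 0,"z": 0,"spin": -8.2},{"gripper": 1,"x": 0,"y": 0,"z": 0,"spin": -8.2},{"gripper": 1,"x": 0,"y": 0,"z": 0,"spin": -8.2},{"gripper": 1,"x": 0,"y": 0,"z": 0,"spin": -8.2},{"gripper": 1,"x": 0,"y": 0,"z": 0,"spin": -8.2},{"gripper": 1,"x": 0,"y": 0,"z": 0,"spin": -8.2},{"gripper": 1,"x": 0,"y": 0,"z": 0,"spin": -8.2},{"gripper": 1,"x": 0,"y": 0,"z": 0,"spin": -8.2}])

```text
time: 8.15
eef_pos: [0.5127, 0.1102, 0.2198]
tcp_rot: [0.757, 0.653, 0.0, 0.0]
contact_force: [-0.4, 0.7, 0.5]
opening: 0.002
finger_force: 0.0
```

step_arm(commands=[{"gripper": 1,"x": 0,"y": 0,"z": 0,"spin": -8.2},{"gripper": 1,"x": 0,"y": 0,"z": 0,"spin": 0},{"gripper": 1,"x": 0,"y": 0,"z": 0,"spin": 0},{"gripper": 1,"x": 0,"y": 0,"z": 0,"spin": 0},{"gripper": 1,"x": 0,"y": 0,"z": 0,"spin": 0},{"gripper": 1,"x": 0,"y": 0,"z": 0,"spin": 0},{"gripper": 1,"x": 0,"y": 0,"z": 0,"spin": 0},{"gripper": 1,"x": 0,"y": 0,"z": 0,"spin": 0},{"gripper": 1,"x": 0,"y": 0,"z": 0,"spin": 0},{"gripper": 1,"x": 0,"y": 0,"z": 0,"spin": 0}])

```text
time: 9.15
eef_pos: [0.5119, 0.111, 0.2193]
tcp_rot: [0.711, 0.704, 0.0, 0.0]
contact_force: [-0.6, 0.0, 0.5]
opening: -0.0
finger_force: 0.0
```

```bash
python3 - <<'E'
from h import *
from plant import read_camera
s,c=wrist();print(s['time'],s['eef_pos'],s['qpos'].round(2) if hasattr(s['qpos'],'round') else s['qpos'])
t=read_camera('scene')
a=cv2.resize(c['color'],(400,300));b=cv2.resize(t['color'][150:280,180:360],(400,300),interpolation=cv2.INTER_CUBIC)
cv2.imwrite('pics/w2.png',np.hstack([a,b])[:,:,::-1])
E
```

```text
9.15 [0.51186718 0.11099451 0.21934885] [ 0.02 -0.03  1.97 -0.    1.2   0.03]
```

View pics/w2.png

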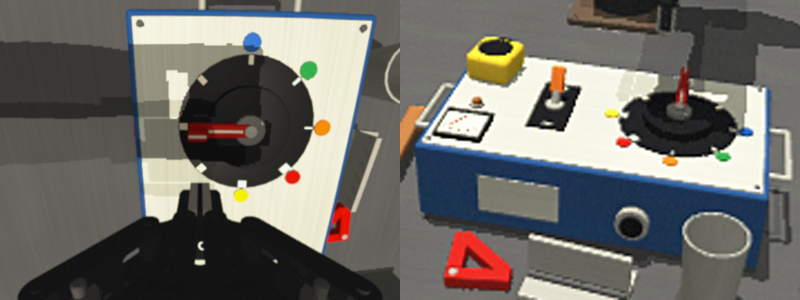

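The lever now leans to the operator (off). The tab is at 180° and the shut fingers are to its right. Descend and close the gap.

step_arm(commands=[{"gripper": 1,"x": 0,"y": -3,"z": 15,"spin": 0},{"gripper": 1,"x": 0,"y": 0,"z": 15,"spin": 0},{"gripper": 1,"x": 0,"y": 0,"z": 15,"spin": 0},{"gripper": 1,"x": 0,"y": 0,"z": 13,"spin": 0},{"gripper": 1,"x": 0,"y": 0,"z": 8,"spin": 0},{"gripper": 1,"x": 0,"y": 0,"z": 4,"spin": 0},{"gripper": 1,"x": 3,"y": 0,"z": 0,"spin": 0},{"gripper": 1,"x": 4,"y": 0,"z": 0,"spin": 0},{"gripper": 1,"x": 4,"y": 0,"z": 0,"spin": 0},{"gripper": 1,"x": 2,"y": 0,"z": 0,"spin": 0}])

```text
time: 10.25
eef_pos: [0.5094, 0.1245, 0.1501]
tcp_rot: [0.71, 0.704, 0.001, 0.0]
contact_force: [0.1, -0.3, -0.3]
opening: -0.001
finger_force: 0.0
```

step_arm(commands=[{"gripper": 1,"x": 3.9,"y": -1,"z": 0,"spin": 4},{"gripper": 1,"x": 3.9,"y": -1,"z": 0,"spin": 4},{"gripper": 1,"x": 3.9,"y": -1,"z": 0,"spin": 4},{"gripper": 1,"x": 3.9,"y": -1,"z": 0,"spin": 4},{"gripper": 1,"x": 3.9,"y": -1,"z": 0,"spin": 4},{"gripper": 1,"x": 3.9,"y": -1,"z": 0,"spin": 4},{"gripper": 1,"x": 3.9,"y": -1,"z": 0,"spin": 4},{"gripper": 1,"x": 0,"y": 0,"z": 0,"spin": 0},{"gripper": 1,"x": 0,"y": 0,"z": 0,"spin": 0},{"gripper": 1,"x": 0,"y": 0,"z": 0,"spin": 0}])

```text
time: 11.25
eef_pos: [0.5081, 0.1519, 0.1494]
tcp_rot: [0.859, 0.511, 0.0, 0.0]
contact_force: [-0.0, -0.4, -0.1]
opening: -0.002
finger_force: 0.0
```

```bash
cat > st.py <<'E'
from h import *
from plant import get_state
s=get_state();p=np.array(s['eef_pos'])[:2]-[.5631,.1397]
yaw=R.from_quat(s['tcp_rot']).as_matrix()[:2,0];yaw=np.degrees(np.arctan2(yaw[1],yaw[0]))
th=np.radians(yaw+90);u=np.array([np.cos(th),np.sin(th)]);t=np.array([np.sin(th),-np.cos(th)])
print('theta',yaw+90,'radial(55)',p@u*1e3,'tang(-16)',p@t*1e3,s['contact_force'])
E
python3 st.py
```

```text
theta 151.49723117737867 radial(55) 54.10552635517857 tang(-16) -15.5319669834753 [-0.0374409  -0.40056731 -0.09229735]
```

No force, so it has clicked ahead of the finger as expected. On to the next click.

step_arm(commands=[{"gripper": 1,"x": 4.4,"y": -1.1,"z": 0,"spin": 4.5},{"gripper": 1,"x": 4.4,"y": -1.1,"z": 0,"spin": 4.5},{"gripper": 1,"x": 4.4,"y": -1.1,"z": 0,"spin": 4.5},{"gripper": 1,"x": 4.4,"y": -1.1,"z": 0,"spin": 4.5},{"gripper": 1,"x": 4.4,"y": -1.1,"z": 0,"spin": 4.5},{"gripper": 1,"x": 4.4,"y": -1.1,"z": 0,"spin": 4.5},{"gripper": 1,"x": 4.4,"y": -1.1,"z": 0,"spin": 4.5},{"gripper": 1,"x": 4.4,"y": -1.1,"z": 0,"spin": 4.5},{"gripper": 1,"x": 4.4,"y": -1.1,"z": 0,"spin": 4.5},{"gripper": 1,"x": 4.4,"y": -1.1,"z": 0,"spin": 4.5}])

```text
time: 12.25
eef_pos: [0.5334, 0.1881, 0.1493]
tcp_rot: [0.99, 0.142, -0.0, 0.0]
contact_force: [0.8, 0.3, -0.6]
opening: 0.003
finger_force: 0.0
```

```bash
python3 st.py; python3 - <<'E'
from h import *
s,c=wrist();cv2.imwrite('pics/w3.png',c['color'][:,:,::-1])
E
```

```text
theta 106.28569430761999 radial(55) 54.765686566214505 tang(-16) -14.972592603344763 [ 0.84633855  0.3210014  -0.62592419]
```

View pics/w3.png

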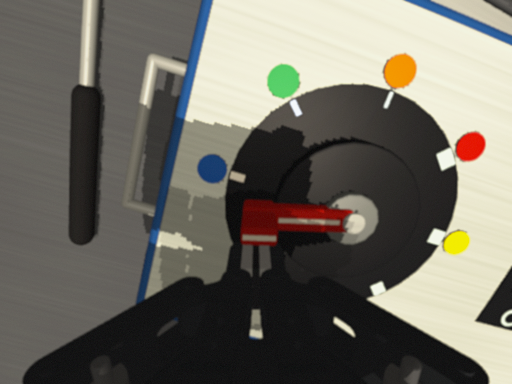

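The picture shows the tab at about (260,222), still at the fingertip, between clicks and just short of blue (212,168). It may be springing at this moment, so I hold for half a second with a small push and look.

step_arm(commands=[{"gripper": 1,"x": 0,"y": 0,"z": 0,"spin": 0},{"gripper": 1,"x": 0,"y": 0,"z": 0,"spin": 0},{"gripper": 1,"x": 0,"y": 0,"z": 0,"spin": 0},{"gripper": 1,"x": 0,"y": 0,"z": 0,"spin": 0},{"gripper": 1,"x": 0,"y": 0,"z": 0,"spin": 0},{"gripper": 1,"x": 0,"y": 0,"z": 0,"spin": 0},{"gripper": 1,"x": 0,"y": 0,"z": 0,"spin": 0},{"gripper": 1,"x": 0,"y": 0,"z": 0,"spin": 0},{"gripper": 1,"x": 0,"y": 0,"z": 0,"spin": 0},{"gripper": 1,"x": 0,"y": 0,"z": 0,"spin": 0}])

```text
time: 13.3
eef_pos: [0.5333, 0.1882, 0.1493]
tcp_rot: [0.99, 0.143, -0.0, 0.0]
contact_force: [-0.9, -0.3, 0.6]
opening: -0.004
finger_force: 0.0
```

```bash
python3 st.py; python3 - <<'E'
from h import *
s,c=wrist();cv2.imwrite('pics/w4.png',c['color'][:,:,::-1])
E
```

```text
theta 106.44189028183625 radial(55) 54.95307410609599 tang(-16) -14.813616060486195 [-0.8598274  -0.29049744  0.59653971]
```

View pics/w4.png

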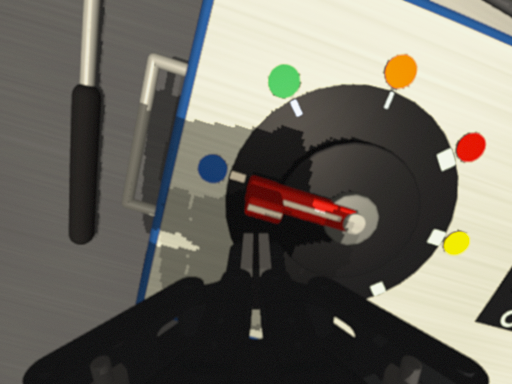

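The tab has now clicked in at blue, its tip near (250,190), clear of the finger. Last click to green.

step_arm(commands=[{"gripper": 1,"x": 4.4,"y": -1.1,"z": 0,"spin": 4.5},{"gripper": 1,"x": 4.4,"y": -1.1,"z": 0,"spin": 4.5},{"gripper": 1,"x": 4.4,"y": -1.1,"z": 0,"spin": 4.5},{"gripper": 1,"x": 4.4,"y": -1.1,"z": 0,"spin": 4.5},{"gripper": 1,"x": 4.4,"y": -1.1,"z": 0,"spin": 4.5},{"gripper": 1,"x": 4.4,"y": -1.1,"z": 0,"spin": 4.5},{"gripper": 1,"x": 4.4,"y": -1.1,"z": 0,"spin": 4.5},{"gripper": 1,"x": 4.4,"y": -1.1,"z": 0,"spin": 4.5},{"gripper": 1,"x": 4.4,"y": -1.1,"z": 0,"spin": 4.5},{"gripper": 1,"x": 4.4,"y": -1.1,"z": 0,"spin": 4.5}])

```text
time: 14.35
eef_pos: [0.5768, 0.1961, 0.1491]
tcp_rot: [0.969, -0.248, -0.0, 0.0]
contact_force: [0.2, -0.3, 1.0]
opening: -0.002
finger_force: 0.0
```

step_arm(commands=[{"gripper": 1,"x": 0,"y": 0,"z": 0,"spin": 0},{"gripper": 1,"x": 0,"y": 0,"z": 0,"spin": 0},{"gripper": 1,"x": 0,"y": 0,"z": 0,"spin": 0},{"gripper": 1,"x": 0,"y": 0,"z": 0,"spin": 0},{"gripper": 1,"x": 0,"y": 0,"z": 0,"spin": 0},{"gripper": 1,"x": 0,"y": 0,"z": 0,"spin": 0},{"gripper": 1,"x": 0,"y": 0,"z": 0,"spin": 0},{"gripper": 1,"x": 0,"y": 0,"z": 0,"spin": 0},{"gripper": 1,"x": 0,"y": 0,"z": 0,"spin": 0},{"gripper": 1,"x": 0,"y": 0,"z": 0,"spin": 0}])

```text
time: 15.35
eef_pos: [0.5768, 0.1961, 0.1493]
tcp_rot: [0.969, -0.247, -0.0, 0.0]
contact_force: [-0.3, -0.3, 0.4]
opening: -0.001
finger_force: 0.0
```

```bash
python3 st.py; python3 - <<'E'
from h import *
s,c=wrist();cv2.imwrite('pics/w5.png',c['color'][:,:,::-1]);print(s['eef_pos'])
E
```

```text
theta 61.440518392036296 radial(55) 56.075728723248474 tang(-16) -14.882335926688407 [-0.3337245  -0.28966286  0.41208941]
[0.5768367  0.19606732 0.14930024]
```

View pics/w5.png

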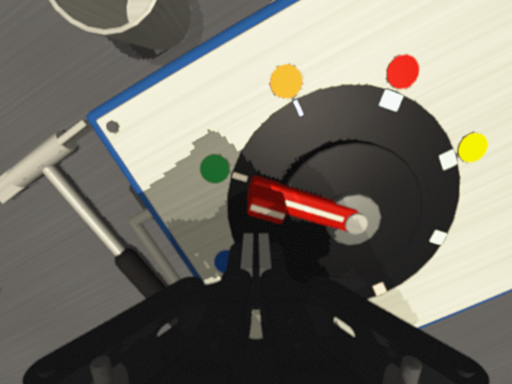

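Clicked in at green: the tab at (265,200) points at the green dot (215,168), clear of the finger. Now retract, straighten and travel to the operator's side of the switch.

step_arm(commands=[{"gripper": 1,"x": -5,"y": 0,"z": -5,"spin": 0},{"gripper": 1,"x": 0,"y": 0,"z": -20,"spin": 0},{"gripper": 1,"x": 0,"y": 0,"z": -25,"spin": 0},{"gripper": 1,"x": 0,"y": 0,"z": -25,"spin": 0},{"gripper": 1,"x": 0,"y": 0,"z": 0,"spin": -7},{"gripper": 1,"x": 0,"y": 0,"z": 0,"spin": -7},{"gripper": 1,"x": 0,"y": 0,"z": 0,"spin": -7},{"gripper": 1,"x": 0,"y": 0,"z": 0,"spin": -6.6},{"gripper": 1,"x": 0,"y": 0,"z": 0,"spin": 0},{"gripper": 1,"x": 0,"y": 0,"z": 0,"spin": 0}])

```text
time: 16.4
eef_pos: [0.5723, 0.1986, 0.2246]
tcp_rot: [1.0, -0.01, 0.0, -0.0]
contact_force: [0.2, 1.1, -0.4]
opening: 0.003
finger_force: 0.0
```

step_arm(commands=[{"gripper": 1,"x": -9,"y": 27,"z": 0,"spin": 0},{"gripper": 1,"x": -9,"y": 27,"z": 0,"spin": 0},{"gripper": 1,"x": -9,"y": 27,"z": 0,"spin": 0},{"gripper": 1,"x": -9,"y": 27,"z": 0,"spin": 0},{"gripper": 1,"x": -9,"y": 27,"z": 0,"spin": 0},{"gripper": 1,"x": -9,"y": 27,"z": 0,"spin": 0},{"gripper": 1,"x": -9,"y": 27,"z": 0,"spin": 0},{"gripper": 1,"x": -9,"y": 27,"z": 0,"spin": 0},{"gripper": 1,"x": 0,"y": 0,"z": 0,"spin": 0},{"gripper": 1,"x": 0,"y": 0,"z": 0,"spin": 0}])

```text
time: 17.4
eef_pos: [0.4968, -0.0165, 0.2246]
tcp_rot: [1.0, -0.01, 0.0, -0.0]
contact_force: [-0.6, 1.2, -0.7]
opening: -0.001
finger_force: 0.0
```

step_arm(commands=[{"gripper": 1,"x": 0,"y": 4,"z": 15,"spin": 0},{"gripper": 1,"x": 0,"y": 0,"z": 15,"spin": 0},{"gripper": 1,"x": 0,"y": 0,"z": 15,"spin": 0},{"gripper": 1,"x": 0,"y": 0,"z": 15,"spin": 0},{"gripper": 1,"x": 0,"y": 0,"z": 12,"spin": 0},{"gripper": 1,"x": 0,"y": 0,"z": 8,"spin": 0},{"gripper": 1,"x": 0,"y": 0,"z": 0,"spin": 0},{"gripper": 1,"x": 5,"y": 0,"z": 0,"spin": 0},{"gripper": 1,"x": 5,"y": 0,"z": 0,"spin": 0},{"gripper": 1,"x": 4,"y": 0,"z": 0,"spin": 0}])

```text
time: 18.4
eef_pos: [0.512, -0.0207, 0.1453]
tcp_rot: [1.0, -0.008, 0.001, 0.0]
contact_force: [-0.4, -0.2, -0.4]
opening: 0.0
finger_force: 0.0
```

step_arm(commands=[{"gripper": 1,"x": 4,"y": 0,"z": 0,"spin": 0},{"gripper": 1,"x": 4,"y": 0,"z": 0,"spin": 0},{"gripper": 1,"x": 4,"y": 0,"z": 0,"spin": 0},{"gripper": 1,"x": 4,"y": 0,"z": 0,"spin": 0},{"gripper": 1,"x": 4,"y": 0,"z": 0,"spin": 0},{"gripper": 1,"x": 4,"y": 0,"z": 0,"spin": 0},{"gripper": 1,"x": 4,"y": 0,"z": 0,"spin": 0},{"gripper": 1,"x": 4,"y": 0,"z": 0,"spin": 0},{"gripper": 1,"x": 4,"y": 0,"z": 0,"spin": 0},{"gripper": 1,"x": 4,"y": 0,"z": 0,"spin": 0}])

```text
time: 19.4
eef_pos: [0.5514, -0.0212, 0.1442]
tcp_rot: [1.0, -0.008, 0.0, 0.0]
contact_force: [0.8, -0.2, 0.7]
opening: -0.001
finger_force: 0.0
```

step_arm(commands=[{"gripper": 1,"x": 4,"y": 0,"z": 0,"spin": 0},{"gripper": 1,"x": 2,"y": 0,"z": 0,"spin": 0},{"gripper": 1,"x": 0,"y": 0,"z": 0,"spin": 0},{"gripper": 1,"x": 0,"y": 0,"z": 0,"spin": 0},{"gripper": 1,"x": 0,"y": 0,"z": 0,"spin": 0},{"gripper": 1,"x": 0,"y": 0,"z": 0,"spin": 0},{"gripper": 1,"x": 0,"y": 0,"z": 0,"spin": 0},{"gripper": 1,"x": 0,"y": 0,"z": 0,"spin": 0},{"gripper": 1,"x": 0,"y": 0,"z": 0,"spin": 0},{"gripper": 1,"x": 0,"y": 0,"z": 0,"spin": 0}])

```text
time: 20.4
eef_pos: [0.5566, -0.0213, 0.1443]
tcp_rot: [1.0, -0.008, -0.0, -0.0]
contact_force: [-2.8, 0.3, 0.7]
opening: -0.001
finger_force: 1.2
```

Still 2.8 N of contact, so it may be near upright; a few mm more.

step_arm(commands=[{"gripper": 1,"x": 2,"y": 0,"z": 0,"spin": 0},{"gripper": 1,"x": 2,"y": 0,"z": 0,"spin": 0},{"gripper": 1,"x": 2,"y": 0,"z": 0,"spin": 0},{"gripper": 1,"x": 2,"y": 0,"z": 0,"spin": 0},{"gripper": 1,"x": 0,"y": 0,"z": 0,"spin": 0},{"gripper": 1,"x": 0,"y": 0,"z": 0,"spin": 0},{"gripper": 1,"x": 0,"y": 0,"z": 0,"spin": 0},{"gripper": 1,"x": 0,"y": 0,"z": 0,"spin": 0},{"gripper": 1,"x": 0,"y": 0,"z": 0,"spin": 0},{"gripper": 1,"x": 0,"y": 0,"z": 0,"spin": 0}])

```text
time: 21.4
eef_pos: [0.5576, -0.0213, 0.144]
tcp_rot: [1.0, -0.007, -0.012, -0.0]
contact_force: [-24.7, -1.7, 16.3]
opening: 0.002
finger_force: 14.5
```

24.7 N means the lever is already on its "on" stop and the fingertip is pressing its foot. Back off and rise clear.

step_arm(commands=[{"gripper": 1,"x": -8,"y": 0,"z": 0,"spin": 0},{"gripper": 1,"x": -12,"y": 0,"z": 0,"spin": 0},{"gripper": 1,"x": -10,"y": 0,"z": 0,"spin": 0},{"gripper": 1,"x": 0,"y": 0,"z": -20,"spin": 0},{"gripper": 1,"x": 0,"y": 0,"z": -30,"spin": 0},{"gripper": 1,"x": 0,"y": 0,"z": -30,"spin": 0},{"gripper": 1,"x": 0,"y": 0,"z": -30,"spin": 0},{"gripper": 1,"x": 0,"y": 0,"z": 0,"spin": 0},{"gripper": 1,"x": 0,"y": 0,"z": 0,"spin": 0},{"gripper": 1,"x": 0,"y": 0,"z": 0,"spin": 0}])

```text
time: 22.4
eef_pos: [0.534, -0.0207, 0.2527]
tcp_rot: [1.0, -0.008, -0.001, -0.0]
contact_force: [-0.4, -0.6, -0.5]
opening: -0.002
finger_force: 0.0
```

```bash
python3 - <<'E'
from h import *
from plant import read_camera
s,c=wrist();t=read_camera('scene')
a=cv2.resize(c['color'],(400,300));b=cv2.resize(t['color'][150:280,180:360],(400,300),interpolation=cv2.INTER_CUBIC)
cv2.imwrite('pics/w6.png',np.hstack([a,b])[:,:,::-1]);print(s['eef_pos'],s['contact_force'])
E
```

```text
[ 0.53397743 -0.02072767  0.25272594] [-0.38621745 -0.55153942 -0.51524285]
```

View pics/w6.png

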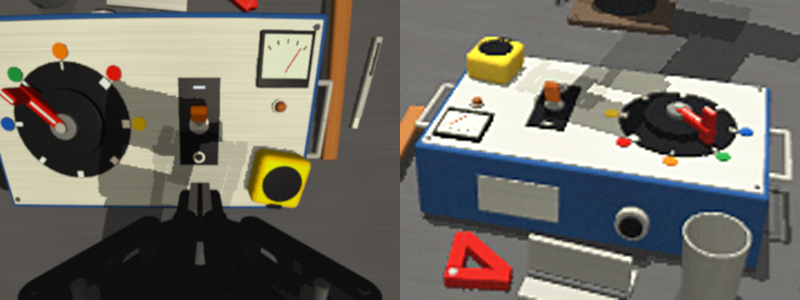

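The lever leans to the white bar (on), the tab is at green, the tape measure is undisturbed and the hand is clear.

```bash
python3 -c "
from plant import *
print(sign_off())"
```

```text
the job is handed in; nothing more can be done
None
```

The job is handed in at about 22 s: output switched off, selector clicked round to green, output back on, hand clear and tools left where they lay; hardest push about 25 N, on the switch (limit 35 N); no verdict was returned.

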